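# Roll the mailing tube onto the outgoing-post strip

## Task

The cardboard mailing tube is lying where the keys get dropped. With fingertips on its top, roll it sideways over the console until it comes to rest along the middle of the cork strip, with none of it standing out past the strip's two long sides. Do not pick the tube up, pinch it or shove it from low on its side, and leave the other things where they are.

Things in the scene. Friction and masses are not known exactly. Their poses are not given: they have to be found in the camera images.
- tube: Brown cardboard mailing tube, white end caps, paper label, lying on its side: 60 mm diameter, 220 mm long, 0.16 kg, firm. Origin on its axis, half-way along, 30 mm above the console. x axis along the tube, always level; y and z turn as it rolls. Starts parallel to the strip. Slight rolling resistance: let go gently, it stops in a few mm. Its top moves twice as far as its axis, so roll it in several strokes.
- strip: Flat rectangular cork strip, flush with the console top, no step to climb: 280 mm long (its x axis), 84 mm wide (its y axis). Origin at its centre, on the console's surface. The tube starts 70 to 130 mm away on its +y side (robot's left); its x axis points roughly away from the robot.
- plate: Round blue ceramic evil-eye plate, 140 mm across and 16 mm high, concentric rings on top; lies beyond the cork strip. Origin under its centre.
- paperweight: Round clear glass paperweight, 70 mm across, 48 mm high, near the far ends of tube and strip. Origin under its centre.
- carkey: Black plastic car key, 68 x 34 x 13 mm, lying behind the tube. Origin under its centre.
- bowl: White ceramic bowl, 120 mm across, 45 mm high. Origin under its centre.
- candle: Amber glass candle jar with wooden lid, 70 mm across, 85 mm high. Origin under its centre.
- case: Grey spectacles case, 62 x 160 x 45 mm. Origin under its centre.
- coaster: Wooden ring coaster, 90 mm across, 8 mm high. Origin under its centre.

How it is judged:
By the outcome, as a careful person would: the job done as asked, in the order asked, and still so for the second after the job is handed in, with the robot touching nothing.
It also fails if it takes over 61 s, if anything falls off the work surface, if the arm or the gripper's body presses on something with over 40 N, if the wrist force passes 120 N, or if a joint passes its speed limit or range.

## Robot

A 7-joint arm with a two-finger parallel gripper is mounted at the origin on the work surface. World frame = base frame: x ahead of the robot, y to its left, z up, the work surface at z = 0. Lengths are in m, angles in rad, forces in N, time in s.
With the tool pointing down it reaches from about 0.425 to 0.925 m from the base axis. Payload 6.8 kg.
Tool frame: the origin (TCP) lies on the centre line of the jaws, within the pads' length; the fingertips stand bot.tip_reach ahead of it and the grasp point (between the pads) lies 3 mm ahead of it (bot.tip_reach is the distance from the TCP to the fingertips, in m); z points along the fingers, y is the line along which they close (so a half turn about z gives the same grasp; the last joint's range is limited). The gripper opens to 85 mm and grips with 20 to 120 N. Pads are 22 mm wide; open, the fingers measure 114 mm over their backs; the gripper's body (76 mm by 85 mm) begins 54 mm behind the grasp point. The pads swing forward as they close: fully open they stand 13 mm farther back than shut.
Start: joints at [1.185, 0.477, 0.022, 1.555, -0.011, 1.109, -0.083], TCP at [0.185, -0.649, 0.253] pointing down, gripper open.
Joint ranges: [-2.96, 2.96], [-0.34, 2.1], [-1.41, 1.46], [0.24, 2.44], [-1.37, 4.51], [0.17, 1.92], [-2.96, 2.96]. Speed limits (rad/s): [2.39, 2.39, 3.14, 3.14, 3.14, 3.14, 3.14].

## Interface

Orientations are given as a unit quaternion [w, x, y, z].
In Python, from station import bot gives the robot as it stands.
- The arm moves only by the tool jog_arm, never from a script. Its argument "deltas" is a list of rows, each a list of 7 numbers: the shift along the world's x, y, z in m, then the turn, a rotation vector about the world's x, y, z in rad, then the opening, from 0 (shut) to 1 (fully open). In form: [[x, y, z, rx, ry, rz, grip], ...]. A call has 1 to 10 rows; each row shifts and turns the commanded pose from where the row before left it; what a row does not reach is not made up. A row lasts 1/10 s, in which the tool goes at most 50 mm and 8.59 degrees, less where a joint would pass 70% of its speed; a pose out of reach is approached as far as the arm can. A call with a gripper value outside its range is refused whole. The fingers move at their own pace and stop on an object; "newtons" is the grip in N (left out, the last holds). Time passes only in rows, so rows that do not move let the fingers close. It gives the time, the measured TCP pose, the force, the opening and the grip force at its end, in the units of the state.
- bot.get_obs(): the state, without advancing time (a new reading comes with each control period).
- bot.read_camera(name): name is "scene" or "top" or "wrist"; returns a dict with "img" (420x560x3 uint8, red, green, blue), "K" (3x3 intrinsics, pixels), "eye" and "attitude" of the camera in the world. Camera axes: x right, y down, z forward; pixel columns grow to the right and rows downward; lengths in m; the calibration is good to about 2 mm. A picture is of the moment at which its call begins. There is no depth.
- bot.hand_in(): hands the job in; it is judged then, once.
The state is a dict: "t": time; "q": joint angles; "joint_vel": joint speeds; "joint_torque": joint torques, N m; "eef_pos": TCP position; "tool_rot": TCP orientation; "contact_force": force on the tool from outside, world axes, zero at the start; "torque": the same for the moment, N m; "gripper_width": opening from 0.0 (shut) to 1.0 (fully open); "grasp_force": force on a finger pad.
Only numpy, scipy, OpenCV 4.12 (cv2) and the standard library are available. Lean on these libraries where they do the work, as an engineer would, in place of code of your own. Each camera call takes 0.05 s, during which the arm holds its last target. There are 200 camera calls.

## Working session

There is one attempt and no reset: what is moved stays moved. The work goes in short steps, Python scripts to look and compute and a tool call to move; the robot and the scene stay as the last step left them, time stands still between calls to the robot, and variables do not carry over. Pictures are saved under pics/ and viewed, at most 10 in all, crops included, and the job is handed in when it is done.

Besides the shell and the picture viewer there is one more tool, called after "Emit:" by a JSON object that holds its "fn" and its "kwargs", one argument or row to a line. jog_arm: Moves the arm, as the interface text tells. Its arguments: {"type":"object","properties":{"deltas":{"type":"array"},"newtons":{"type":"number"}},"required":["deltas"]}

```bash
mkdir -p pics
cat > h.py <<'E'
import numpy as np, cv2
from station import bot
from scipy.spatial.transform import Rotation as R
def cam(n,fn):
    c=bot.read_camera(n); cv2.imwrite('pics/'+fn,c['img'][:,:,::-1]); np.save('pics/'+fn[:-4]+'.npy',c,allow_pickle=True); return c
def rot(c):
    a=np.array(c['attitude'],float)
    return a if a.shape==(3,3) else R.from_quat(a,scalar_first=True).as_matrix()
def ray(c,uv,z):
    uv=np.atleast_2d(uv).astype(float); d=np.c_[uv,np.ones(len(uv))]@np.linalg.inv(c['K']).T@rot(c).T
    e=np.array(c['eye']); return e+d*((z-e[2])/d[:,2])[:,None]
E
python3 - <<'E'
from h import *
for n in('top','scene'):
    c=cam(n,n+'1.png'); print(n,c['K'],c['eye'],c['attitude'])
o=bot.get_obs(); print(bot.tip_reach,{k:np.round(v,3) for k,v in o.items()})
E
```

```text
top [[399.36037411   0.         282.70833561]
 [  0.         399.36037411 204.24070181]
 [  0.           0.           1.        ]] [ 0.44695296 -0.04429167  1.06393252] [ 0.05730599 -0.70055923  0.70960164 -0.04897248]
scene [[453.88922603   0.         280.44038468]
 [  0.         453.88922603 201.35791786]
 [  0.           0.           1.        ]] [ 1.17736093 -0.48506202  1.28526562] [-0.23817427  0.87467756  0.40726762 -0.11110928]
0.022 {'t': np.float64(0.1), 'q': array([ 1.185,  0.478,  0.022,  1.556, -0.011,  1.109, -0.083]), 'joint_vel': array([-0.001, -0.002,  0.   , -0.002, -0.001,  0.001, -0.001]), 'joint_torque': array([ 4.0000e-03, -5.9776e+01,  1.6140e+00, -2.8196e+01,  1.3000e-02,
        5.0000e-03, -0.0000e+00]), 'eef_pos': array([ 0.185, -0.649,  0.252]), 'tool_rot': array([-0.001,  0.99 ,  0.138, -0.   ]), 'contact_force': array([-0.213,  0.359, -0.228]), 'torque': array([-0.004, -0.036,  0.004]), 'grasp_force': np.float64(0.0), 'gripper_width': np.float64(0.998)}
```

View pics/top1.png

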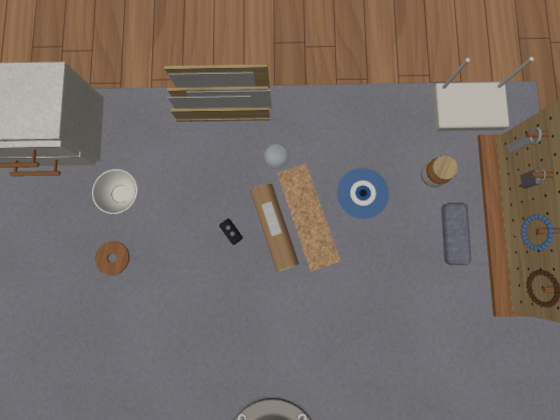

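View pics/scene1.png

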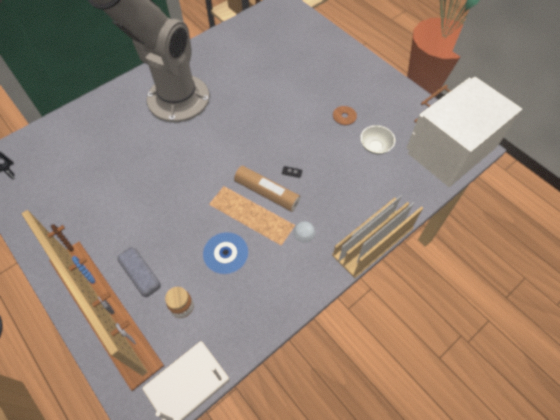

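The top view has the tube at (274,227) and the strip at (308,217). The plate is at (363,193), the paperweight at (276,155) and the key at (231,231). The rolling direction is image-right (−y).

```bash
cat >> h.py <<'E'
def rects(c,im=None):
    hsv=cv2.cvtColor(c['img'],cv2.COLOR_RGB2HSV); m=((hsv[...,0]<25)&(hsv[...,1]>70)).astype(np.uint8)*255
    m[:150]=0;m[290:]=0;m[:,:200]=0;m[:,400:]=0
    m=cv2.morphologyEx(m,cv2.MORPH_OPEN,np.ones((2,2)))
    cs,_=cv2.findContours(m,cv2.RETR_EXTERNAL,cv2.CHAIN_APPROX_NONE)
    return [cv2.minAreaRect(k) for k in cs if cv2.contourArea(k)>400]
def desc(c,r,z):
    p=ray(c,cv2.boxPoints(r),z)[:,:2]; e=[p[1]-p[0],p[2]-p[1]]; L=[np.linalg.norm(v) for v in e]
    v=e[int(np.argmax(L))]; v=v*np.sign(v[0]); return p.mean(0),np.arctan2(v[1],v[0]),sorted(L)
E
python3 - <<'E'
from h import *
c=np.load('pics/top1.npy',allow_pickle=True).item()
for r in rects(c):
    print(r)
    for z in(0,.03): print(z,desc(c,r,z))
for n,uv,z in(('plate',(363,193),.016),('pw',(276,155),.03),('key',(231,231),.013)): print(n,ray(c,uv,z))
E
```

```text
((274.6500244140625, 227.4499969482422), (86.0139389038086, 22.452167510986328), 71.56505584716797)
0 (array([ 0.5476413 , -0.00987431]), np.float64(0.3077065194883657), [np.float64(0.06090884769923343), np.float64(0.2309403838745337)])
0.03 (array([ 0.54480217, -0.01084478]), np.float64(0.30770651948836586), [np.float64(0.059191384054874535), np.float64(0.22442849392256214)])
((309.361328125, 218.04783630371094), (103.6650390625, 31.42550277709961), 70.97439575195312)
0 (array([ 0.57247597, -0.10287452]), np.float64(0.3031849824367275), [np.float64(0.08603066762889565), np.float64(0.27896642577999003)])
0.03 (array([ 0.56893657, -0.10122264]), np.float64(0.30318498243672765), [np.float64(0.08360483707169711), np.float64(0.27110033222590185)])
plate [[ 0.63317117 -0.24667782  0.016     ]]
pw [[ 0.73693789 -0.01667864  0.03      ]]
key [[0.53679986 0.10450318 0.013     ]]
```

Emit:
{"fn": "jog_arm", "kwargs": {
  "deltas": [
    [0.018,0.0325,-0.004,0,0,0.08,1],
    [0.018,0.0325,-0.004,0,0,0.08,1],
    [0.018,0.0325,-0.004,0,0,0.08,1],
    [0.018,0.0325,-0.004,0,0,0.08,1],
    [0.018,0.0325,-0.004,0,0,0.08,1],
    [0.018,0.0325,-0.004,0,0,0.08,1],
    [0.018,0.0325,-0.004,0,0,0.08,1],
    [0.018,0.0325,-0.004,0,0,0.08,1],
    [0.018,0.0325,-0.004,0,0,0.08,1],
    [0.018,0.0325,-0.004,0,0,0.08,1]
  ]
}}

```text
t: 1.1
eef_pos: [0.3654, -0.3226, 0.213]
tool_rot: [-0.0, 0.857, 0.515, -0.0]
contact_force: [1.1, 0.1, 0.6]
gripper_width: 0.999
grasp_force: 0.0
```

Emit:
{"fn": "jog_arm", "kwargs": {
  "deltas": [
    [0.018,0.0325,-0.005,0,0,0.08,1],
    [0.018,0.0325,-0.005,0,0,0.08,1],
    [0.018,0.0325,-0.005,0,0,0.08,1],
    [0.018,0.0325,-0.005,0,0,0.08,1],
    [0.018,0.0325,-0.005,0,0,0.08,1],
    [0.018,0.0325,-0.005,0,0,0.08,1],
    [0.018,0.0325,-0.005,0,0,0.08,1],
    [0.018,0.0325,-0.005,0,0,0.08,1],
    [0.018,0.032,-0.005,0,0,0.08,1],
    [0,0,0,0,0,0,1]
  ]
}}

```text
t: 2.1
eef_pos: [0.5287, -0.0264, 0.168]
tool_rot: [-0.001, 0.619, 0.785, 0.002]
contact_force: [0.4, -0.2, -0.2]
gripper_width: 1.001
grasp_force: 0.0
```

Run:
```python
from h import *
c=cam('wrist','w1.png'); print(c['eye'])
o=bot.get_obs(); print({k:np.round(o[k],4) for k in('t','q','eef_pos','contact_force','gripper_width')}, R.from_quat(o['tool_rot'],scalar_first=True).as_matrix().round(3))
```

```text
[0.50817337 0.05186046 0.28840656]
{'t': np.float64(2.15), 'q': array([ 0.3886,  0.396 , -0.5527,  1.9564,  0.2678,  0.8616, -0.0739]), 'eef_pos': array([ 0.5276, -0.0293,  0.1679]), 'contact_force': array([-0.4577, -1.1907, -1.2198]), 'gripper_width': np.float64(1.0007)} [[-0.23   0.973 -0.   ]
 [ 0.973  0.23   0.002]
 [ 0.002 -0.    -1.   ]]
```

View pics/w1.png

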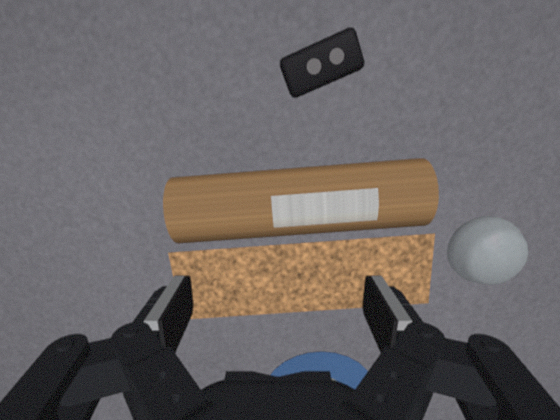

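The wrist view has the tube spanning columns 165–437 at rows 160–242. The strip is just below it, with corners near (170,252) and (434,234), and the key and paperweight are clear. Next I'll refine the tube-to-strip offset from these edges.

Run:
```python
from h import *
c=np.load('pics/w1.npy',allow_pickle=True).item()
s=ray(c,[(170,252),(434,234),(428,302),(195,317)],0)[:,:2]; print('strip',s, 'w',[np.linalg.norm(s[i]-s[i+1]) for i in range(3)])
v=s[1]-s[0]; th=np.arctan2(v[1],v[0]); print('ang strip',th)
t=ray(c,[(172,177),(430,159),(178,242),(430,226)],.03)[:,:2]
for i in(0,2): d=t[i+1]-t[i]; print('ang tube',np.arctan2(d[1],d[0]))
n=np.array([-np.sin(th),np.cos(th)]); e=np.array(c['eye'])
for uv,sg in(((301,168),-1),((304,234),1)):
    p=ray(c,uv,0)[0]; a,z0=p[:2]@n, e[2]; b=e[:2]@n
    L=np.hypot(a-b,z0); # line from (b,z0) to (a,0); circle centre s at z=.03 at distance .03
    # line s at z=.03
    sl=b+(a-b)*(z0-.03)/z0; print('axis s',sl+sg*.03*L/z0)
print('strip edges s',s@n,'strip mid by top', np.array([.5725,-.103])@n,'tube by top',np.array([.545,-.011])@n)
```

```text
strip [[ 0.42872681 -0.10223029]
 [ 0.69270045 -0.01803303]
 [ 0.71826988 -0.09602903]
 [ 0.46660476 -0.17660633]] w [np.float64(0.2770762696667418), np.float64(0.08208028361431136), np.float64(0.26424993907934735)]
ang strip 0.30876005141282586
ang tube 0.3050525974763226
ang tube 0.30307736040568467
axis s -0.1750515070589301
axis s -0.17380401871501266
strip edges s [-0.22767638 -0.22767638 -0.30975402 -0.31004552] strip mid by top -0.2720991444661726 tube by top -0.17609309091863032
```

Emit:
{"fn": "jog_arm", "kwargs": {
  "deltas": [
    [0.006,0.01,-0.02,0,0,0.03,1],
    [0.006,0.01,-0.02,0,0,0.03,1],
    [0.003,0.008,-0.02,0,0,0.014,1],
    [0,0,0,0,0,0,1],
    [0,0,0,0,0,0,1]
  ]
}}

```text
t: 2.65
eef_pos: [0.5416, -0.0053, 0.1083]
tool_rot: [-0.0, 0.594, 0.805, -0.001]
contact_force: [0.8, 0.1, 1.0]
gripper_width: 0.999
grasp_force: 0.0
```

Emit:
{"fn": "jog_arm", "kwargs": {
  "deltas": [
    [-0.0015,0.005,-0.01,0,0,0.004,1],
    [0,0,-0.01,0,0,0.003,1],
    [0,0,-0.002,0,0,0,1],
    [0,0,-0.002,0,0,0,1],
    [0,0,-0.001,0,0,0,1],
    [0,0,0,0,0,0,1],
    [0,0,0,0,0,0,1]
  ]
}}

```text
t: 3.35
eef_pos: [0.5408, 0.0009, 0.0835]
tool_rot: [0.0, 0.59, 0.807, 0.0]
contact_force: [-0.5, -1.0, 0.4]
gripper_width: 1.002
grasp_force: 0.0
```

Emit:
{"fn": "jog_arm", "kwargs": {
  "deltas": [
    [0,0,-0.001,0,0,0,1],
    [0,0,-0.001,0,0,0,1],
    [0,0,0,0,0,0,1],
    [0,0,0,0,0,0,1]
  ]
}}

```text
t: 3.75
eef_pos: [0.5406, 0.0009, 0.0813]
tool_rot: [-0.0, 0.59, 0.807, -0.0]
contact_force: [-0.3, -0.6, 0.8]
gripper_width: 0.999
grasp_force: 0.0
```

Emit:
{"fn": "jog_arm", "kwargs": {
  "deltas": [
    [0,0,-0.001,0,0,0,1],
    [0,0,-0.001,0,0,0,1],
    [0,0,0,0,0,0,1],
    [0,0,0,0,0,0,1]
  ]
}}

```text
t: 4.15
eef_pos: [0.5406, 0.0008, 0.0793]
tool_rot: [-0.0, 0.59, 0.807, -0.0]
contact_force: [-0.8, 0.6, 0.4]
gripper_width: 0.993
grasp_force: 0.0
```

Emit:
{"fn": "jog_arm", "kwargs": {
  "deltas": [
    [0,0,-0.001,0,0,0,1],
    [0,0,-0.001,0,0,0,1],
    [0,0,0,0,0,0,1]
  ]
}}

```text
t: 4.45
eef_pos: [0.5405, 0.0009, 0.0771]
tool_rot: [-0.0, 0.59, 0.807, -0.0]
contact_force: [0.3, 0.4, 0.4]
gripper_width: 1.001
grasp_force: 0.0
```

Emit:
{"fn": "jog_arm", "kwargs": {
  "deltas": [
    [0,0,-0.001,0,0,0,1],
    [0,0,-0.001,0,0,0,1],
    [0,0,0,0,0,0,1]
  ]
}}

```text
t: 4.75
eef_pos: [0.5405, 0.0009, 0.0752]
tool_rot: [-0.0, 0.59, 0.807, -0.0]
contact_force: [-0.1, 0.0, -0.7]
gripper_width: 0.998
grasp_force: 0.0
```

Emit:
{"fn": "jog_arm", "kwargs": {
  "deltas": [
    [0,0,-0.001,0,0,0,1],
    [0,0,-0.001,0,0,0,1],
    [0,0,0,0,0,0,1]
  ]
}}

```text
t: 5.05
eef_pos: [0.5405, 0.0009, 0.0732]
tool_rot: [-0.0, 0.59, 0.807, -0.0]
contact_force: [0.2, -0.1, 0.6]
gripper_width: 0.999
grasp_force: 0.0
```

Emit:
{"fn": "jog_arm", "kwargs": {
  "deltas": [
    [0,0,-0.001,0,0,0,1],
    [0,0,-0.001,0,0,0,1],
    [0,0,0,0,0,0,1]
  ]
}}

```text
t: 5.35
eef_pos: [0.5405, 0.0008, 0.0712]
tool_rot: [-0.0, 0.59, 0.807, -0.0]
contact_force: [-1.6, 0.3, -0.1]
gripper_width: 0.995
grasp_force: 0.0
```

Emit:
{"fn": "jog_arm", "kwargs": {
  "deltas": [
    [0,0,-0.001,0,0,0,1],
    [0,0,-0.001,0,0,0,1],
    [0,0,0,0,0,0,1]
  ]
}}

```text
t: 5.65
eef_pos: [0.5405, 0.0009, 0.0692]
tool_rot: [-0.0, 0.59, 0.807, -0.0]
contact_force: [0.0, -0.1, -0.1]
gripper_width: 0.998
grasp_force: 0.0
```

Emit:
{"fn": "jog_arm", "kwargs": {
  "deltas": [
    [0,0,-0.001,0,0,0,1],
    [0,0,0,0,0,0,1],
    [0,0,0,0,0,0,1]
  ]
}}

```text
t: 5.95
eef_pos: [0.5407, 0.0009, 0.0685]
tool_rot: [0.0, 0.59, 0.807, 0.0]
contact_force: [-2.4, -0.2, 4.3]
gripper_width: 0.998
grasp_force: 1.8
```

Emit:
{"fn": "jog_arm", "kwargs": {
  "deltas": [
    [0,0,-0.001,0,0,0,1],
    [0,0,0,0,0,0,1],
    [0,0,0,0,0,0,1]
  ]
}}

```text
t: 6.25
eef_pos: [0.5408, 0.0009, 0.0683]
tool_rot: [0.0, 0.59, 0.807, -0.0]
contact_force: [-5.4, -0.4, 12.2]
gripper_width: 1.001
grasp_force: 6.2
```

Run:
```python
from h import *
c=cam('wrist','w2.png'); o=bot.get_obs(); print(o['eef_pos'],o['contact_force'])
```

```text
[0.54077193 0.00096787 0.06824778] [-4.08478829 -0.57626011 11.41839217]
```

View pics/w2.png

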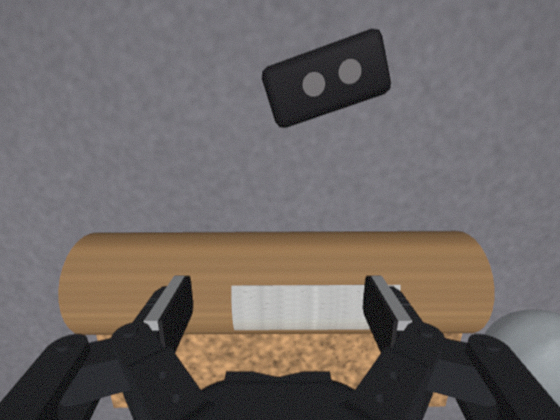

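The tips rest on the tube's top with about 11 N of force, and both fingers are on the apex side. Starting the first stroke.

Emit:
{"fn": "jog_arm", "kwargs": {
  "deltas": [
    [0.0006,-0.0019,0,0,0,0,1],
    [0.0012,-0.0038,0,0,0,0,1],
    [0.0012,-0.0038,0,0,0,0,1],
    [0.0012,-0.0038,0,0,0,0,1],
    [0.0012,-0.0038,0,0,0,0,1],
    [0.0012,-0.0038,0,0,0,0,1],
    [0.0012,-0.0038,0,0,0,0,1],
    [0.0012,-0.0038,0,0,0,0,1],
    [0.0012,-0.0038,0,0,0,0,1],
    [0.0012,-0.0038,0,0,0,0,1]
  ]
}}

```text
t: 7.3
eef_pos: [0.5526, -0.0357, 0.0686]
tool_rot: [0.001, 0.59, 0.807, -0.0]
contact_force: [-3.6, -1.0, 14.9]
gripper_width: 1.001
grasp_force: 6.8
```

Emit:
{"fn": "jog_arm", "kwargs": {
  "deltas": [
    [0.0006,-0.0019,0,0,0,0,1],
    [0,0,0,0,0,0,1],
    [0,0,0,0,0,0,1],
    [0,0,0.002,0,0,0,1],
    [0,0,0.004,0,0,0,1],
    [0,0,0.01,0,0,0,1],
    [0,0,0,0,0,0,1]
  ]
}}

```text
t: 8.0
eef_pos: [0.5535, -0.037, 0.0846]
tool_rot: [0.001, 0.59, 0.807, 0.001]
contact_force: [-0.1, -0.1, -0.5]
gripper_width: 1.002
grasp_force: 0.0
```

```bash
cat >> h.py <<'E'
N=np.array([-np.sin(.306),np.cos(.306)])
def meas(fn):
    c=cam('top',fn); o=bot.get_obs(); print('t',o['t'],'tcp',o['eef_pos'].round(4),'tcp s',o['eef_pos'][:2]@N,'F',o['contact_force'].round(1))
    for r in rects(c): print(np.round(r[0],1),np.round(r[1],1),*[(np.round(desc(c,r,z)[0],4),np.round(desc(c,r,z)[0]@N,4),round(desc(c,r,z)[1],3)) for z in (.0,.03)])
    return c
E
python3 - <<'E'
from h import *
meas('top2.png')
E
```

```text
t 8.05 tcp [ 0.5532 -0.0371  0.0841] tcp s -0.20200176893127705 F [-0.2  0.2  0.4]
```

View pics/top2.png

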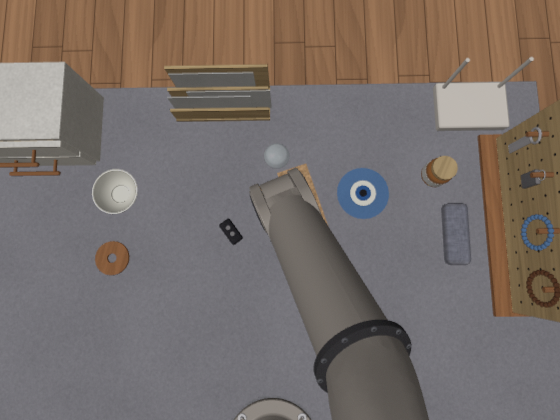

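The arm hides the tube from the top camera, so I'll use the tube's back edge in the wrist view instead.

```bash
cat >> h.py <<'E'
def wm(fn):
    c=cam('wrist',fn); o=bot.get_obs(); print('t',o['t'],'tcp',o['eef_pos'].round(4),'s',o['eef_pos'][:2]@N)
    hsv=cv2.cvtColor(cv2.GaussianBlur(c['img'],(3,3),0),cv2.COLOR_RGB2HSV); m=(hsv[...,1]>90)&(hsv[...,0]<25)
    e=np.array(c['eye']); z0=e[2]; P=[]
    for u in range(120,441,10):
        v=np.argmax(m[:,u]); 
        if v>0: P.append((u,v))
    p=ray(c,P,0)[:,:2]; a=p@N; b=e[:2]@N; L=np.hypot(a-b,z0)
    s=b+(a-b)*(z0-.03)/z0-.03*L/z0; xs=p@np.array([N[1],-N[0]])
    f=np.polyfit(xs,s,1); r=s-np.polyval(f,xs); k=abs(r)<.003; f=np.polyfit(xs[k],s[k],1)
    print('rows',P[0],P[-1],'s tube',np.median(s).round(4),'s mid',np.polyval(f,.51).round(4),'ang off',f[0].round(4),'n',k.sum(), 'if cork edge s',np.median(a).round(4))
E
python3 - <<'E'
from h import *
wm('w3.png')
E
```

```text
t 8.1 tcp [ 0.5529 -0.0371  0.0837] s -0.20196144104122718
rows (120, np.int64(195)) (440, np.int64(194)) s tube -0.1941 s mid -0.1939 ang off 0.0055 n 33 if cork edge s -0.1705
```

View pics/w3.png

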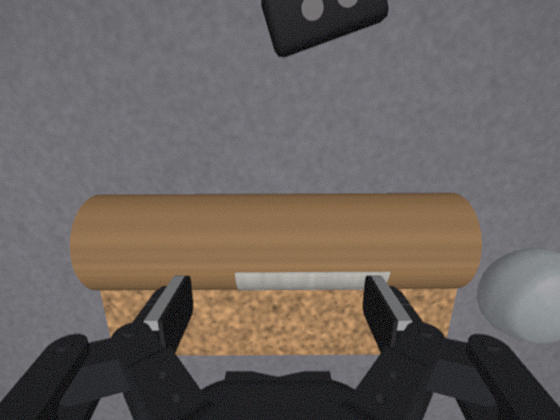

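The tube rolled 19.5 mm and stayed parallel, so the stroke works as predicted. About 75 mm remains, and I'll repeat the stroke.

Emit:
{"fn": "jog_arm", "kwargs": {
  "deltas": [
    [-0.0028,0.0088,0,0,0,0,1],
    [-0.0028,0.0088,0,0,0,0,1],
    [0,0,-0.008,0,0,0,1],
    [0,0,-0.004,0,0,0,1],
    [0,0,-0.002,0,0,0,1],
    [0,0,-0.001,0,0,0,1],
    [0,0,-0.001,0,0,0,1],
    [0,0,0,0,0,0,1],
    [0,0,0,0,0,0,1]
  ]
}}

```text
t: 9.0
eef_pos: [0.5468, -0.0201, 0.0683]
tool_rot: [0.0, 0.59, 0.807, -0.001]
contact_force: [-6.3, -0.5, 15.4]
gripper_width: 0.998
grasp_force: 8.0
```

Emit:
{"fn": "jog_arm", "kwargs": {
  "deltas": [
    [0.0006,-0.0019,0,0,0,0,1],
    [0.0012,-0.0038,0,0,0,0,1],
    [0.0012,-0.0038,0,0,0,0,1],
    [0.0012,-0.0038,0,0,0,0,1],
    [0.0012,-0.0038,0,0,0,0,1],
    [0.0012,-0.0038,0,0,0,0,1],
    [0.0012,-0.0038,0,0,0,0,1],
    [0.0012,-0.0038,0,0,0,0,1],
    [0.0012,-0.0038,0,0,0,0,1],
    [0.0012,-0.0038,0,0,0,0,1]
  ]
}}

```text
t: 10.0
eef_pos: [0.5586, -0.0568, 0.0685]
tool_rot: [0.001, 0.591, 0.807, -0.001]
contact_force: [-4.5, -1.5, 14.3]
gripper_width: 1.004
grasp_force: 6.9
```

Emit:
{"fn": "jog_arm", "kwargs": {
  "deltas": [
    [0.0006,-0.0019,0,0,0,0,1],
    [0,0,0,0,0,0,1],
    [0,0,0,0,0,0,1],
    [0,0,0.002,0,0,0,1],
    [0,0,0.004,0,0,0,1],
    [0,0,0.01,0,0,0,1],
    [0,0,0,0,0,0,1]
  ]
}}

```text
t: 10.7
eef_pos: [0.56, -0.0574, 0.0846]
tool_rot: [0.001, 0.59, 0.807, 0.001]
contact_force: [-0.0, 0.8, -1.5]
gripper_width: 1.006
grasp_force: 0.0
```

```bash
python3 -c "
from h import *
wm('w4.png')"
```

```text
t 10.75 tcp [ 0.5597 -0.0575  0.0841] s -0.22341188382478513
rows (120, np.int64(194)) (440, np.int64(192)) s tube -0.2144 s mid -0.2146 ang off 0.0062 n 33 if cork edge s -0.1907
```

Emit:
{"fn": "jog_arm", "kwargs": {
  "deltas": [
    [-0.0029,0.0093,0,0,0,0,1],
    [-0.0029,0.0093,0,0,0,0,1],
    [0,0,-0.008,0,0,0,1],
    [0,0,-0.004,0,0,0,1],
    [0,0,-0.002,0,0,0,1],
    [0,0,-0.001,0,0,0,1],
    [0,0,-0.001,0,0,0,1],
    [0,0,0,0,0,0,1],
    [0,0,0,0,0,0,1]
  ]
}}

```text
t: 11.65
eef_pos: [0.553, -0.0396, 0.0684]
tool_rot: [0.0, 0.591, 0.807, -0.001]
contact_force: [-7.4, -1.3, 16.0]
gripper_width: 1.003
grasp_force: 7.8
```

Emit:
{"fn": "jog_arm", "kwargs": {
  "deltas": [
    [0.0006,-0.0019,0,0,0,0,1],
    [0.0012,-0.0038,0,0,0,0,1],
    [0.0012,-0.0038,0,0,0,0,1],
    [0.0012,-0.0038,0,0,0,0,1],
    [0.0012,-0.0038,0,0,0,0,1],
    [0.0012,-0.0038,0,0,0,0,1],
    [0.0012,-0.0038,0,0,0,0,1],
    [0.0012,-0.0038,0,0,0,0,1],
    [0.0012,-0.0038,0,0,0,0,1],
    [0.0012,-0.0038,0,0,0,0,1]
  ]
}}

```text
t: 12.65
eef_pos: [0.5648, -0.0764, 0.0685]
tool_rot: [0.001, 0.591, 0.807, -0.001]
contact_force: [-5.2, -1.5, 13.5]
gripper_width: 0.999
grasp_force: 6.9
```

Emit:
{"fn": "jog_arm", "kwargs": {
  "deltas": [
    [0.0006,-0.0019,0,0,0,0,1],
    [0,0,0,0,0,0,1],
    [0,0,0,0,0,0,1],
    [0,0,0.002,0,0,0,1],
    [0,0,0.004,0,0,0,1],
    [0,0,0.01,0,0,0,1],
    [0,0,0,0,0,0,1]
  ]
}}

```text
t: 13.35
eef_pos: [0.5662, -0.0769, 0.0846]
tool_rot: [0.001, 0.59, 0.807, 0.001]
contact_force: [-0.2, 0.2, 0.6]
gripper_width: 1.0
grasp_force: 0.0
```

```bash
python3 -c "
from h import *
wm('w5.png')"
```

```text
t 13.4 tcp [ 0.5659 -0.0769  0.0841] s -0.24381764931618452
rows (120, np.int64(194)) (440, np.int64(193)) s tube -0.2354 s mid -0.2353 ang off 0.0053 n 33 if cork edge s -0.2118
```

View pics/w5.png

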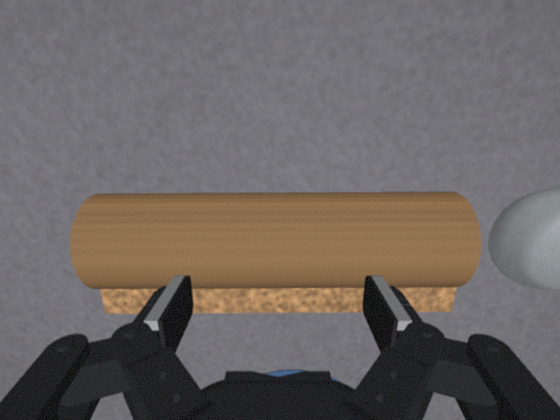

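The tube sits level across rows 193–289 with the strip starting to disappear under it, and it is clear of the paperweight. Two shorter strokes remain, about 17 mm of axis travel each.

Emit:
{"fn": "jog_arm", "kwargs": {
  "deltas": [
    [-0.0027,0.0085,0,0,0,0,1],
    [-0.0027,0.0085,0,0,0,0,1],
    [0,0,-0.008,0,0,0,1],
    [0,0,-0.004,0,0,0,1],
    [0,0,-0.002,0,0,0,1],
    [0,0,-0.001,0,0,0,1],
    [0,0,-0.001,0,0,0,1],
    [0,0,0,0,0,0,1],
    [0,0,0,0,0,0,1]
  ]
}}

```text
t: 14.3
eef_pos: [0.5597, -0.0608, 0.0685]
tool_rot: [0.0, 0.591, 0.807, -0.001]
contact_force: [-6.4, -1.4, 16.9]
gripper_width: 0.997
grasp_force: 8.2
```

Emit:
{"fn": "jog_arm", "kwargs": {
  "deltas": [
    [0.0006,-0.0019,0,0,0,0,1],
    [0.0012,-0.0038,0,0,0,0,1],
    [0.0012,-0.0038,0,0,0,0,1],
    [0.0012,-0.0038,0,0,0,0,1],
    [0.0012,-0.0038,0,0,0,0,1],
    [0.0012,-0.0038,0,0,0,0,1],
    [0.0012,-0.0038,0,0,0,0,1],
    [0.0012,-0.0038,0,0,0,0,1],
    [0.0006,-0.0019,0,0,0,0,1],
    [0,0,0,0,0,0,1]
  ]
}}

```text
t: 15.3
eef_pos: [0.5697, -0.0921, 0.0686]
tool_rot: [0.001, 0.591, 0.807, -0.001]
contact_force: [-5.6, -2.4, 17.0]
gripper_width: 1.003
grasp_force: 7.9
```

Emit:
{"fn": "jog_arm", "kwargs": {
  "deltas": [
    [0,0,0,0,0,0,1],
    [0,0,0.002,0,0,0,1],
    [0,0,0.004,0,0,0,1],
    [0,0,0.01,0,0,0,1],
    [0,0,0,0,0,0,1]
  ]
}}

```text
t: 15.8
eef_pos: [0.5704, -0.0903, 0.0846]
tool_rot: [0.001, 0.59, 0.807, 0.001]
contact_force: [0.8, -0.3, 0.1]
gripper_width: 1.004
grasp_force: 0.0
```

```bash
python3 -c "
from h import *
wm('w6.png')"
```

```text
t 15.85 tcp [ 0.5701 -0.0904  0.0841] s -0.25788122408976305
rows (120, np.int64(196)) (440, np.int64(194)) s tube -0.2502 s mid -0.2502 ang off 0.0062 n 33 if cork edge s -0.2266
```

View pics/w6.png

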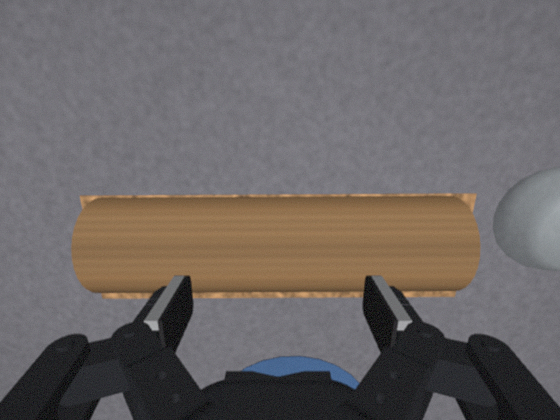

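The cork edge now shows just behind the tube at rows 194–196, putting the strip's middle at s≈−0.2686. The tube is at about −0.251, so one more stroke of about 17.5 mm is needed.

Emit:
{"fn": "jog_arm", "kwargs": {
  "deltas": [
    [-0.0024,0.0076,0,0,0,0,1],
    [-0.0024,0.0076,0,0,0,0,1],
    [0,0,-0.008,0,0,0,1],
    [0,0,-0.004,0,0,0,1],
    [0,0,-0.002,0,0,0,1],
    [0,0,-0.001,0,0,0,1],
    [0,0,-0.001,0,0,0,1],
    [0,0,0,0,0,0,1],
    [0,0,0,0,0,0,1]
  ]
}}

```text
t: 16.75
eef_pos: [0.5644, -0.0759, 0.0684]
tool_rot: [0.0, 0.591, 0.807, -0.001]
contact_force: [-6.1, -1.2, 15.7]
gripper_width: 1.004
grasp_force: 7.7
```

Emit:
{"fn": "jog_arm", "kwargs": {
  "deltas": [
    [0.0006,-0.0019,0,0,0,0,1],
    [0.0012,-0.0038,0,0,0,0,1],
    [0.0012,-0.0038,0,0,0,0,1],
    [0.0012,-0.0038,0,0,0,0,1],
    [0.0012,-0.0038,0,0,0,0,1],
    [0.0012,-0.0038,0,0,0,0,1],
    [0.0012,-0.0038,0,0,0,0,1],
    [0.0012,-0.0038,0,0,0,0,1],
    [0.0012,-0.0038,0,0,0,0,1],
    [0.0006,-0.0019,0,0,0,0,1]
  ]
}}

```text
t: 17.75
eef_pos: [0.5757, -0.111, 0.0686]
tool_rot: [0.001, 0.591, 0.807, -0.001]
contact_force: [-5.4, -2.3, 14.6]
gripper_width: 1.001
grasp_force: 7.1
```

Emit:
{"fn": "jog_arm", "kwargs": {
  "deltas": [
    [0,0,0,0,0,0,1],
    [0,0,0,0,0,0,1],
    [0,0,0.002,0,0,0,1],
    [0,0,0.004,0,0,0,1],
    [0,0,0.02,0,0,0,1],
    [0,0,0.04,0,0,0,1],
    [0,0,0.04,0,0,0,1],
    [0,0,0.03,0,0,0,1],
    [0,0,0,0,0,0,1]
  ]
}}

```text
t: 18.65
eef_pos: [0.5782, -0.1093, 0.2079]
tool_rot: [0.004, 0.59, 0.807, 0.002]
contact_force: [0.9, 1.4, 0.4]
gripper_width: 1.0
grasp_force: 0.0
```

Emit:
{"fn": "jog_arm", "kwargs": {
  "deltas": [
    [-0.005,-0.045,0,0,0,0,1],
    [-0.005,-0.045,0,0,0,0,1],
    [-0.005,-0.045,0,0,0,0,1],
    [-0.005,-0.045,0,0,0,0,1],
    [-0.005,-0.045,0,0,0,0,1],
    [-0.005,-0.045,0,0,0,0,1],
    [-0.005,-0.045,0,0,0,0,1],
    [-0.005,-0.045,0,0,0,0,1],
    [0,0,0,0,0,0,1],
    [0,0,0,0,0,0,1]
  ]
}}

```text
t: 19.65
eef_pos: [0.5342, -0.4705, 0.2016]
tool_rot: [-0.001, 0.591, 0.806, 0.0]
contact_force: [-0.5, 0.3, 0.5]
gripper_width: 0.999
grasp_force: 0.0
```

Run:
```python
from h import *
c=meas('top3.png')
im=cv2.imread('pics/top3.png')[120:290,190:420]; cv2.imwrite('pics/top3c.png',cv2.resize(im,None,fx=3.4,fy=3.4,interpolation=cv2.INTER_CUBIC))
```

```text
t 19.7 tcp [ 0.5352 -0.4686  0.2021] tcp s -0.6080860269923056 F [ 0.3 -0.4 -0.5]
[309.3 218. ] [103.6  31.4] (array([ 0.5726, -0.1028]), np.float64(-0.2706), np.float64(0.303)) (array([ 0.5691, -0.1012]), np.float64(-0.2679), np.float64(0.303))
```

View pics/top3c.png

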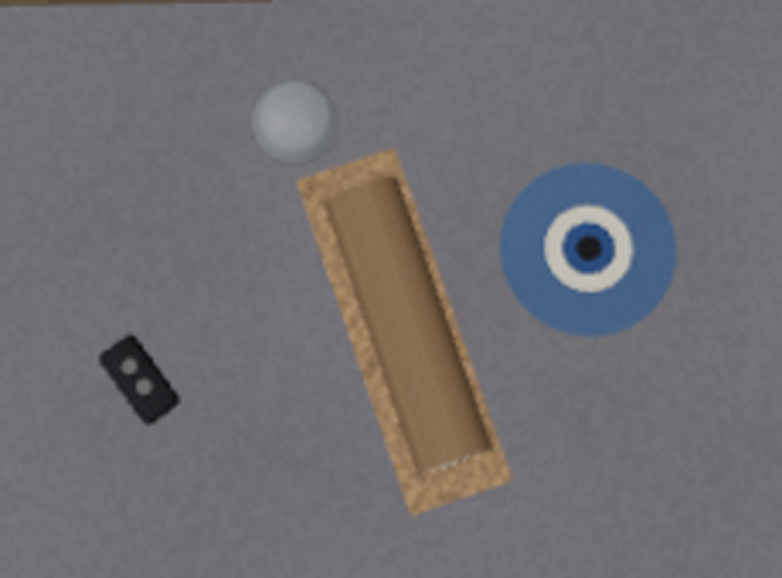

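The tube now lies along the strip, with cork showing on all four sides. After allowing for parallax its axis is about 1–3 mm past the strip's middle line, against a 12 mm allowance. The plate (363,193), paperweight (276,156) and key (231,232) have not moved.

```bash
python3 -c "
from station import bot
print(bot.hand_in())"
```

```text
the job is handed in; nothing more can be done
None
```

The tube was rolled with fingertips on its top, in five strokes, and rests along the middle of the cork strip (1–3 mm off centre, nothing past the long sides); the paperweight, plate and car key did not move, and the job is handed in at about 20 s.

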